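# Close the dry-storage jar with its winged cap

### The arm

A 7-joint arm with a two-finger parallel gripper is mounted at the origin on a cart in front of the work surface, level with it; the furniture and walls round the work are solid. World frame = base frame: x ahead of the robot, y to its left, z up, the work surface at z = 0. Lengths are in m, angles in rad, forces in N, time in s.
With the tool pointing down it reaches from about 0.425 to 0.925 m from the base axis. Payload 6.8 kg.
Tool frame: the origin (TCP) lies midway between the tips of the shut fingers; the grasp point (between the pads) lies 19 mm behind it; z points along the fingers, y is the line along which they close (so a half turn about z gives the same grasp; the last joint's range is limited). The gripper opens to 88 mm and grips with 3 to 60 N. Pads are 20 mm wide; open, the fingers measure 115 mm over their backs; the gripper's body (75 mm by 178 mm) begins 61 mm behind the grasp point.
Start: joints at [1.187, 0.477, 0.022, 1.555, -0.011, 1.109, -0.083], TCP at [0.184, -0.65, 0.223] pointing down, gripper open.
Joint ranges: [-2.96, 2.96], [-0.34, 2.1], [-1.41, 1.46], [0.24, 2.44], [-1.37, 4.51], [0.17, 1.92], [-2.96, 2.96]. Speed limits (rad/s): [2.39, 2.39, 3.14, 3.14, 3.14, 3.14, 3.14].

### API

Orientations are given as a 3x3 rotation matrix whose columns are the frame's x, y, z axes.
In Python, from plant import env gives the robot as it stands. The module is installed in compiled form; this text tells all that it offers.
- The arm moves only by the tool carry_out, never from a script. Its argument "plan" is a list of rows, each a list of 7 numbers: the turn, a rotation vector about the tool's x, y, z in degrees, then the shift along the tool's x, y, z in m, then the opening, from 0 (shut) to 1 (fully open). A call has 1 to 5 rows; each row shifts and turns the commanded pose from where the row before left it, along the tool's axes as they then stand; what a row does not reach is not made up. A row lasts 1/8 s, in which the tool goes at most 62.5 mm and 10.7 degrees, less where a joint would pass 70% of its speed; a pose out of reach is approached as far as the arm can. A call is refused whole if a number of a shift passes 0.0625 or a number of a turn 10.7, either way. A call with a gripper value outside its range is refused whole. The fingers move at their own pace and stop on an object; "force" is the grip in N (left out, the last holds). Time passes only in rows, so rows that do not move let the fingers close. It gives the time, the measured TCP pose, the force, the opening and the grip force at its end, in the units of the state.
- env.state(): the state, without advancing time (a new reading comes with each control period).
- env.snapshot(name): name is "scene" or "top" or "wrist"; returns the picture (420x560x3 uint8, red, green, blue); there is no depth.
- env.calibration(name): a dict with "fx", "fy", "cx", "cy" (pixels), "world_to_cam" (4x4, takes a point from world to camera coordinates). Camera axes: x right, y down, z forward; pixel columns grow to the right and rows downward; lengths in m; the calibration is good to about 2 mm. A picture is of the moment at which its call begins: read the wrist's pose just before it. calibration takes no time and is no camera call; for the wrist camera it gives the pose at the moment of the call.
- env.hand_in(): hands the job in; it is judged then, once.
The state is a dict: "time_s": time; "joints": joint angles; "joint_velocities": joint speeds; "tau": joint torques, N m; "tool_pos": TCP position; "tcp_rot": TCP orientation; "ft_force": force on the tool from outside, world axes, zero at the start; "wrist_torque": the same for the moment, N m; "width": opening from 0.0 (shut) to 1.0 (fully open); "grip_force": force on a finger pad.
Only numpy, scipy, OpenCV 4.12 (cv2) and the standard library are available. Lean on these libraries where they do the work, as an engineer would, in place of code of your own. Each camera call takes 0.05 s, during which the arm holds its last target. There are 200 camera calls.

### The job

Close the open dry-storage jar with the winged cap from the grey tray: set the cap level on the neck, turn it backward (anticlockwise seen from above) under light pressure until you feel it drop into the thread starts, then screw it forward (clockwise) until it sits fully down on the rim, and let go. Do it gently, never forcing a thread that resists, keep the cap upright throughout, and leave the other things on the bench where they are.

Things in the scene. Friction and masses are not known exactly. Their poses are not given: they have to be found in the camera images.
- cap: Black cap 58 mm across with a red bar grip (wing) on top, about 60 g, standing skirt down in the grey tray. Origin: centre of the skirt's lower edge, z up. The black top face is 26 mm up; the wing lies along the cap's x, 46 mm long, 14 mm thick (along y), from 26 to 51 mm up. The hollow skirt is 50 mm wide inside, flared at the mouth; its inner top is 21.9 mm up.
- cap_wing (a point): Centre of the cap's red wing, 38.5 mm above the cap's origin, axes as the cap's. Grip it across its thickness (fingers closing along y) with the fingertips a few mm above the black top face.
- cap_lugs (a point): Point on the cap's axis level with the undersides of its four inner lugs, 4 mm above the skirt's lower edge. The lugs stand 90 degrees apart, on the cap's +x, -x, +y and -y sides; each is 4 mm high, 14 degrees wide, its inner end 20.5 mm from the axis.
- neck_rim (a point): Centre of the jar's open white neck at its bevelled rim, 98 mm above the bench; z up. Tube 37 mm, threads 47 mm across: 1.5 mm side clearance for the cap. Height of the cap's origin against the rim: off centre, caught on the rim -4 mm or higher; on the stop blocks about -5; riding on the ridges about -8.5; dropped into the thread starts about -18; home -21.9 mm (inner top on the rim).
- neck_threads (a point): Point on the neck's axis level with the ridge tops, 5 mm below the rim. Four right-hand threads; each is a ridge of 62 degrees with level top, at its clockwise end a 6 degree stop block 3.5 mm higher, then a 22 degree gap. Their angle is unknown; these axes do not tell it. Lugs riding on ridges jam on the stop blocks if turned clockwise; anticlockwise they reach a gap within 90 degrees.
- neck_starts (a point): Point on the neck's axis at the thread starts, 14.2 mm below the rim, where the lugs rest after the drop. Turning on anticlockwise there meets the next stop block. Clockwise, the lugs run under the ridges in sloping grooves (1.2 mm play) and the cap sinks 4 mm more; it is home 50 to 70 degrees after the drop, where it tightens against the rim and a solid stop.
- jar: Amber jar 84 mm across with white neck, on a 104 mm square metal foot screwed to the bench; neither jar nor neck turns. Origin: centre of the foot's underside, on the neck's axis. Pressed down with 4 to 8 N the cap turns with less than 0.15 N m; 0.2 to 0.4 N m means a stop: a jam, or the thread home and tight. About 0.8 N m already overloads the thread.
- tray: Grey open parts tray 87 x 132 x 22 mm, fixed, floor 2 mm thick; origin centre of its underside, long side along its y. A tall dark shelf column stands on the bench between tray and jar but farther back, at about x 0.68, y -0.16: keep the arm and gripper in front of it.
- tape: Black roll of tape, 68 mm across, 19 mm high, lying loose; origin centre of its underside. To be left alone.
- battery_black: Black block battery 26 x 48 x 18 mm, loose; origin centre of its underside. To be left alone.
- battery_red: Red block battery 26 x 48 x 18 mm, loose; origin centre of its underside. To be left alone.
- clip: Red test clip 14 x 60 x 13 mm, loose; origin centre of its underside. To be left alone.
- marker: White marker pen with a black cap, 17 x 134 x 18 mm, loose; origin centre of its underside. To be left alone.

How it is judged:
On the way:
1. the cap has dropped into the thread starts: centred and level on the neck, its skirt's lower edge 15 to 20.5 mm below the rim, not yet screwed down (z of cap in the frame of neck_rim between -0.0205 and -0.015 m and horizontal distance between cap and neck_rim below 0.004 m and angle between cap's own z axis and vertical below 0.1 rad), for 0.1 s.
At the end, for the whole second after the job is handed in: The cap stands screwed down on the neck: its skirt's lower edge at least 20.9 mm below the rim (21.9 mm is fully home), within 4 mm of the neck's axis, tilted less than 0.06 rad and at rest; the cap is released (z of cap in the frame of neck_rim below -0.0209 m and horizontal distance between cap and neck_rim below 0.004 m and angle between cap's own z axis and vertical below 0.06 rad and linear speed of cap below 0.01 m/s); the robot touches nothing.
It fails at once if the thread is forced: more than 90 N between the cap and the jar (contact force between cap and jar above 90 N).
It fails at once if the cap is tipped more than 0.5 rad (angle between cap's own z axis and vertical above 0.5 rad).
It fails at once if a bystander is moved more than 20 mm (distance of any of tape, battery_black, battery_red, clip, marker from where it was at the start of the episode above 0.02 m).
It also fails if it takes over 72 s, if anything falls off the work surface, if the arm or the gripper's body presses on something with over 40 N, if the wrist force passes 120 N, or if a joint passes its speed limit or range.

## Working session

There is one attempt and no reset: what is moved stays moved. The work goes in short steps, Python scripts to look and compute and a tool call to move; the robot and the scene stay as the last step left them, time stands still between calls to the robot, and variables do not carry over. Pictures are saved under pics/ and viewed, at most 10 in all, crops included, and the job is handed in when it is done.

Besides the shell and the picture viewer there is one more tool, called after "Call:" as a command line: name --pt "numbers of a row" for each row, then --argument value for the rest. carry_out: Moves the arm, as the interface text tells. Its arguments: {"type":"object","properties":{"plan":{"type":"array"},"force":{"type":"number"}},"required":["plan"]}

```bash
mkdir -p pics; python3 - <<'E'
from plant import env
import cv2, numpy as np
s=env.state(); print(s)
for n in ("scene","top"):
    im=env.snapshot(n); cv2.imwrite(f"pics/{n}0.png",im[:,:,::-1]); c=env.calibration(n); print(n,c)
E
```

```text
{'time_s': 0.0, 'joints': array([ 1.18692973,  0.47778338,  0.02234146,  1.55640926, -0.01146737,
        1.10928261, -0.0830995 ]), 'joint_velocities': array([-0.00097031,  0.00038915, -0.00136977, -0.00070083,  0.00099278,
       -0.00091383, -0.00143022]), 'tau': array([-7.69140133e-04, -5.82859433e+01,  1.53433096e+00, -2.72611642e+01,
       -5.43872535e-02,  1.69392693e-02,  1.62887077e-04]), 'tool_pos': array([ 0.18361145, -0.64894675,  0.22171079]), 'tcp_rot': array([[ 9.62207015e-01,  2.72318316e-01, -6.28903901e-04],
       [ 2.72318995e-01, -9.62205634e-01,  1.63779184e-03],
       [-1.59134161e-04, -1.74715728e-03, -9.99998461e-01]]), 'ft_force': array([ 0.46224181, -0.21158359,  0.32864042]), 'wrist_torque': array([-0.00909494,  0.00892018,  0.01968145]), 'grip_force': 0.0, 'width': 0.9977917871798123}
scene {'fx': 429.9224837121782, 'fy': 429.9224837121782, 'cx': 285.01202475949316, 'cy': 209.00894141052737, 'world_to_cam': array([[-0.81513286, -0.57907297,  0.01526153,  0.45376724],
       [-0.31623157,  0.42276103, -0.84927658,  0.2225306 ],
       [ 0.48534114, -0.69709942, -0.52772756,  0.85675657],
       [ 0.        ,  0.        ,  0.        ,  1.        ]])}
top {'fx': 466.53299957039553, 'fy': 466.53299957039553, 'cx': 282.41382316496146, 'cy': 214.88585795961978, 'world_to_cam': array([[ 0.02038708, -0.99969806, -0.01371709,  0.03035013],
       [-0.98479594, -0.01771202, -0.17280983,  0.52349183],
       [ 0.17251469,  0.01703163, -0.98485969,  0.93620061],
       [ 0.        ,  0.        ,  0.        ,  1.        ]])}
```

View pics/top0.png

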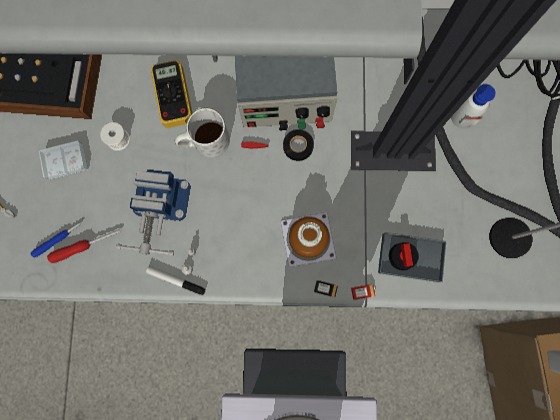

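View pics/scene0.png

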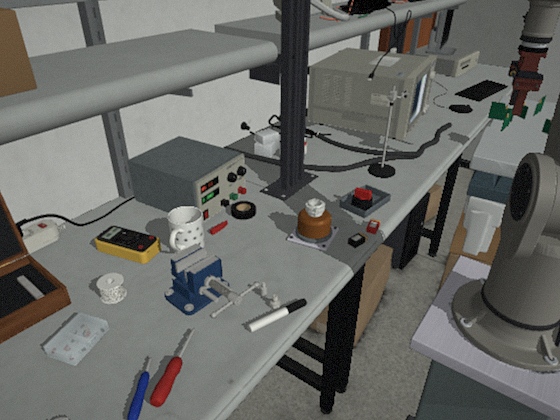

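The top view shows the neck at about (309,235), the cap in its tray at (404,255) with the red wing running nearly vertical in the image, the batteries at (325,288) and (362,292), and the column foot around (392,150). The scene view shows the neck at about (316,207) and the wing at (362,194).

```bash
cat > h.py <<'E'
import numpy as np, cv2
from plant import env
def ray(c,u,v):
    W=np.array(c["world_to_cam"]);R=W[:3,:3];t=W[:3,3]
    return -R.T@t, R.T@np.array([(u-c["cx"])/c["fx"],(v-c["cy"])/c["fy"],1.])
def onplane(c,u,v,z):
    o,d=ray(c,u,v); return o+d*(z-o[2])/d[2]
def proj(c,p):
    W=np.array(c["world_to_cam"]); q=W[:3,:3]@np.asarray(p)+W[:3,3]
    return np.array([c["fx"]*q[0]/q[2]+c["cx"],c["fy"]*q[1]/q[2]+c["cy"]])
def cross(c1,p1,c2,p2):
    o1,d1=ray(c1,*p1);o2,d2=ray(c2,*p2)
    s=np.linalg.lstsq(np.c_[d1,-d2],o2-o1,rcond=None)[0]
    a,b=o1+s[0]*d1,o2+s[1]*d2; return (a+b)/2,np.linalg.norm(a-b)
def red(im): 
    i=im.astype(int); return ((i[...,0]>90)&(i[...,0]>2*i[...,1])&(i[...,0]>2*i[...,2])).astype(np.uint8)
def white(im):
    h=cv2.cvtColor(im,cv2.COLOR_RGB2HSV); return ((h[...,1]<45)&(h[...,2]>185)).astype(np.uint8)
def blob(m,u,v,r):
    k=np.zeros_like(m);u,v=int(u),int(v); s=np.s_[max(v-r,0):v+r,max(u-r,0):u+r]; k[s]=m[s]
    cs,_=cv2.findContours(k,cv2.RETR_EXTERNAL,cv2.CHAIN_APPROX_NONE)
    return max(cs,key=cv2.contourArea)
E
python3 - <<'E'
from h import *
T=cv2.imread("pics/top0.png")[:,:,::-1].copy(); S=cv2.imread("pics/scene0.png")[:,:,::-1].copy()
ct,cs=env.calibration("top"),env.calibration("scene")
b=blob(red(T),404,255,22); r=cv2.minAreaRect(b); print("wing top",r)
for p in cv2.boxPoints(r): print(onplane(ct,*p,0.053).round(4))
print("wing c",onplane(ct,*r[0],0.053))
print("wing scene", cv2.minAreaRect(blob(red(S),362,194,14)))
b=blob(white(T),309,235,20); r=cv2.fitEllipse(b); print("neck top",r,onplane(ct,*r[0],0.098))
b=blob(white(S),316,207,16); print("neck scene",cv2.boundingRect(b),cv2.fitEllipse(b))
A=cv2.resize(T[200:310,260:460],None,fx=4,fy=4); cv2.imwrite("pics/c1.png",A[:,:,::-1])
E
```

```text
wing top ((407.5748291015625, 254.4962615966797), (23.021242141723633, 8.189769744873047), 87.1375961303711)
[ 0.4668 -0.2091  0.053 ]
[ 0.468  -0.2259  0.053 ]
[ 0.4208 -0.227   0.053 ]
[ 0.4196 -0.2103  0.053 ]
wing c [ 0.44370312 -0.21809534  0.053     ]
wing scene ((362.52703857421875, 193.8378448486328), (16.439899444580078, 10.685934066772461), 9.462322235107422)
neck top ((307.9666748046875, 234.1945343017578), (17.96761131286621, 20.706554412841797), 158.93539428710938) [ 0.47585814 -0.01177273  0.098     ]
neck scene (310, 201, 5, 4) ((312.0870666503906, 202.69395446777344), (2.986297369003296, 3.9583780765533447), 81.64697265625)
```

View pics/c1.png

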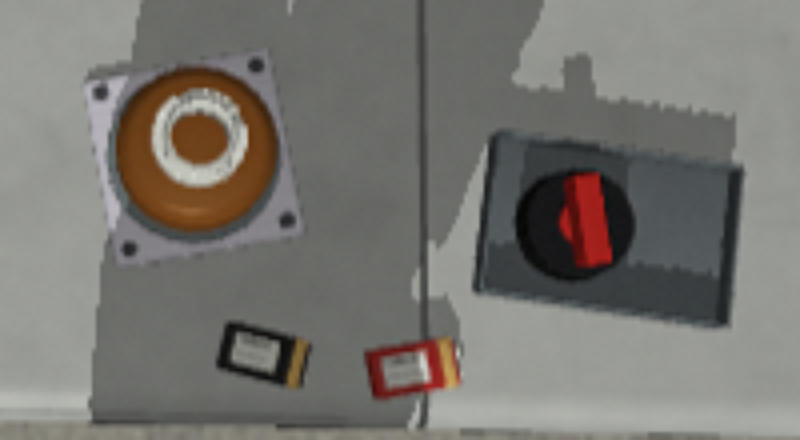

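The crop shows the cap disc at about (404,256) and the wing tilted about 7° from world x. The neck is at (308,234), with both batteries in front of it. I'll move above the tray and look again with the wrist camera.

Call:
carry_out --pt "0 0 0 0.04 -0.038 0 1" --pt "0 0 0 0.04 -0.038 0 1" --pt "0 0 0 0.04 -0.038 0 1" --pt "0 0 0 0.04 -0.038 0 1" --pt "0 0 0 0.04 -0.038 0 1" --force 15

```text
time_s: 0.72
tool_pos: [0.3251, -0.4104, 0.2225]
tcp_rot: [[0.962, 0.272, -0.0], [0.272, -0.962, 0.0], [-0.0, -0.0, -1.0]]
ft_force: [0.9, 0.5, -0.5]
width: 1.002
grip_force: 0.0
```

Call:
carry_out --pt "0 0 0 0.04 -0.038 0 1" --pt "0 0 0 0.04 -0.038 0 1" --pt "0 0 0 0.04 -0.038 0 1" --pt "0 0 0 0.04 -0.038 0 1" --pt "0 0 8 0 0 0 1"

```text
time_s: 1.35
tool_pos: [0.4392, -0.2178, 0.2226]
tcp_rot: [[0.99, 0.141, 0.001], [0.141, -0.99, 0.001], [0.001, -0.001, -1.0]]
ft_force: [0.4, -0.6, 0.1]
width: 1.0
grip_force: 0.0
```

```bash
python3 - <<'E'
from h import *
c=env.calibration("wrist"); s=env.state(); im=env.snapshot("wrist"); cv2.imwrite("pics/w1.png",im[:,:,::-1])
import pickle; pickle.dump(c,open("w1.pkl","wb"))
print(s["time_s"],s["tool_pos"],s["tcp_rot"].round(4),s["joints"].round(3),s["joint_velocities"].round(3)); print(c)
print("cap px",proj(c,[.444,-.217,.053]))
E
```

```text
1.35 [ 0.43924356 -0.21784187  0.22263066] [[ 9.901e-01  1.407e-01  7.000e-04]
 [ 1.407e-01 -9.901e-01  1.400e-03]
 [ 9.000e-04 -1.300e-03 -1.000e+00]] [ 0.537  0.185 -0.228  1.974  0.048  0.988 -1.144] [-7.700e-02 -8.000e-03  2.090e-01  1.600e-02 -1.200e-02 -1.000e-03
 -1.087e+00]
{'fx': 334.229287803835, 'fy': 334.229287803835, 'cx': 280.26920313196814, 'cy': 213.41304142854415, 'world_to_cam': array([[ 0.13992257, -0.99016054, -0.00194251, -0.27461537],
       [-0.95699616, -0.13573899,  0.25638501,  0.36011069],
       [-0.25412599, -0.03401507, -0.96657279,  0.49415544],
       [ 0.        ,  0.        ,  0.        ,  1.        ]])}
cap px [282.51948141 191.87049465]
```

View pics/w1.png

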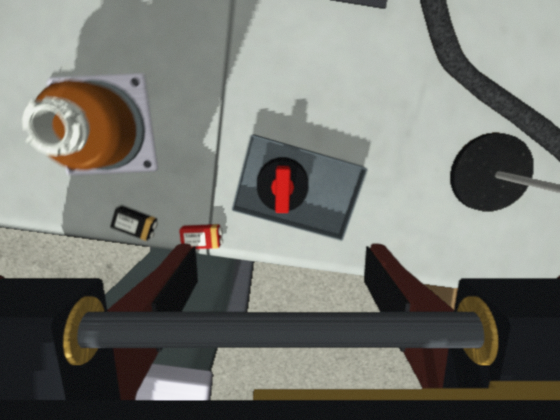

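The wrist view shows the cap at about (282,185), with the wing close to vertical from (283,168) to (282,212). Fingers and camera are well placed, so I'll measure the wing and disc.

```bash
python3 - <<'E'
from h import *
import pickle
c=pickle.load(open("w1.pkl","rb")); im=cv2.imread("pics/w1.png")[:,:,::-1].copy()
b=blob(red(im),282,190,27); 
P=np.array([onplane(c,*p[0],0.053)[:2] for p in b]); r=cv2.minAreaRect((P*1e4).astype(np.float32)); print("wing rect mm/10",r)
m=red(im); ys,xs=np.where(m[160:220,255:310]); ys+=160; xs+=255
for y in range(165,217,4):
    q=xs[ys==y]
    if len(q): print(y,q.min(),q.max(),im[y,q.min()],im[y,q.max()])
k=(im.max(2)<45).astype(np.uint8)|red(im)
b=blob(k,282,185,32); e=cv2.fitEllipse(cv2.convexHull(b)); print("disc",e,[onplane(c,*e[0],z)[:2] for z in (0.02,0.028)])
# rim
b=blob(white(im),55,125,45); e=cv2.fitEllipse(cv2.convexHull(b)); print("neck",e,onplane(c,*e[0],0.092))
E
```

```text
wing rect mm/10 ((4459.32373046875, -2161.88232421875), (460.63140869140625, 221.54510498046875), 8.07225227355957)
169 276 289 [106  21  20] [110  19  16]
173 276 290 [142  26  25] [91 20 19]
177 276 289 [148  25  22] [146  26  23]
181 273 291 [141  26  23] [104  19  19]
185 271 292 [103  25  22] [122  18  16]
189 271 292 [102  28  27] [121  20  19]
193 273 291 [137  28  28] [98 24 22]
197 275 289 [110  24  23] [97 18 16]
201 275 288 [116  22  22] [151  25  19]
205 275 288 [124  23  21] [147  24  22]
209 275 288 [128  24  24] [140  25  23]
disc ((282.1037902832031, 184.19056701660156), (51.022666931152344, 55.951148986816406), 0.4997212290763855) [array([ 0.44604141, -0.21639671]), array([ 0.44741399, -0.2161736 ])]
neck ((34.457401275634766, 127.5384750366211), (85.85668182373047, 109.02777862548828), 168.0797882080078) [0.47706427 0.00081316 0.092     ]
```

Call:
carry_out --pt "0 0 2 0.0075 -0.001 0.03 1" --pt "0 0 0 0 0 0.05 1" --pt "0 0 0 0 0 0.05 1" --pt "0 0 0 0 0 0.03 1" --pt "0 0 0 0 0 0.0 1"

```text
time_s: 2.02
tool_pos: [0.4422, -0.2202, 0.0607]
tcp_rot: [[0.995, 0.102, -0.005], [0.102, -0.995, 0.002], [-0.005, -0.002, -1.0]]
ft_force: [-0.0, 0.0, 0.1]
width: 0.997
grip_force: 0.0
```

Call:
carry_out --pt "0 0 0 0 0 0 1" --pt "0 0 0 0 0 0 1"

```text
time_s: 2.28
tool_pos: [0.4454, -0.221, 0.0642]
tcp_rot: [[0.995, 0.101, 0.003], [0.101, -0.995, -0.001], [0.002, 0.001, -1.0]]
ft_force: [0.5, -0.2, -0.3]
width: 1.001
grip_force: 0.0
```

```bash
python3 - <<'E'
from h import *
s=env.state(); c=env.calibration("wrist"); im=env.snapshot("wrist"); cv2.imwrite("pics/w2.png",im[:,:,::-1])
print(s["tool_pos"],s["tcp_rot"].round(4),s["joints"].round(3)); print(proj(c,[.4465,-.2165,.053]),proj(c,[.4465,-.2165,.028]))
m=red(im); n,l,st,ce=cv2.connectedComponentsWithStats(m); print([ (x,y.round(1)) for x,y in zip(st.tolist(),ce) if x[4]>200])
i=1+np.argmax(st[1:,4]); L=l==i
for y in range(st[i,1],st[i,1]+st[i,3],8):
    q=np.where(L[y])[0]; print(y,q.min(),q.max())
E
```

```text
[ 0.44544338 -0.22100639  0.0641555 ] [[ 0.9949  0.101   0.0026]
 [ 0.101  -0.9949 -0.0012]
 [ 0.0025  0.0015 -1.    ]] [ 0.498  0.419 -0.197  2.096  0.135  0.635 -1.261]
[276.13409463 253.14190379] [276.579565   238.37801627]
[([0, 0, 560, 420, 232808], array([279.5, 209.1])), ([256, 207, 39, 86, 2392], array([275.3, 249. ]))]
207 267 284
215 263 285
223 262 287
231 261 291
239 257 294
247 258 293
255 263 288
263 263 287
271 263 288
279 264 288
287 264 288
```

View pics/w2.png

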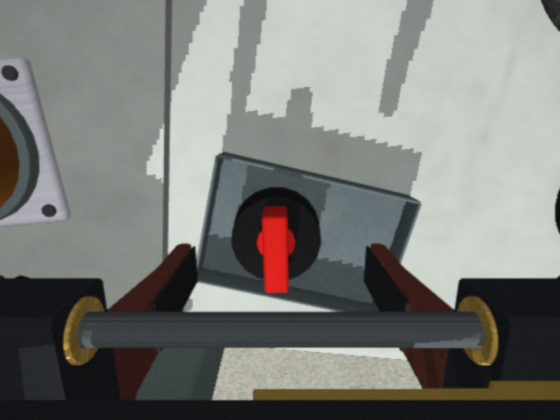

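The wing centre is at about (275,249) between the open fingers, parallel to the tool x axis, with about 4 mm lateral correction needed. Next I'll descend and grip.

Call:
carry_out --pt "0 0 0 0.0025 -0.0043 0.01 1" --pt "0 0 0 0 0 0.015 1" --pt "0 0 0 0 0 0.007 1" --pt "0 0 0 0 0 0 1" --pt "0 0 0 0 0 0 1"

```text
time_s: 2.95
tool_pos: [0.4465, -0.2159, 0.0306]
tcp_rot: [[0.995, 0.101, -0.0], [0.101, -0.995, 0.0], [-0.0, -0.0, -1.0]]
ft_force: [-0.4, -0.2, -0.2]
width: 1.005
grip_force: 0.0
```

Call:
carry_out --pt "0 0 0 0 0 0 0" --pt "0 0 0 0 0 0 0" --pt "0 0 0 0 0 0 0" --pt "0 0 0 0 0 0 0" --pt "0 0 0 0 0 0 0" --force 25

```text
time_s: 3.58
tool_pos: [0.4464, -0.2159, 0.0307]
tcp_rot: [[0.995, 0.101, 0.0], [0.101, -0.995, -0.0], [0.0, 0.0, -1.0]]
ft_force: [0.3, -0.5, 0.0]
width: 0.468
grip_force: 0.0
```

Call:
carry_out --pt "0 0 0 0 0 0 0" --pt "0 0 0 0 0 0 0" --pt "0 0 0 0 0 0 0" --pt "0 0 0 0 0 0 0" --pt "0 0 0 0 0 0 0"

```text
time_s: 4.2
tool_pos: [0.4464, -0.2159, 0.0307]
tcp_rot: [[0.995, 0.101, -0.0], [0.101, -0.995, -0.0], [-0.0, 0.0, -1.0]]
ft_force: [0.4, -0.1, -0.1]
width: 0.157
grip_force: 25.0
```

Gripped on the 13.8 mm wing; TCP sits 28.7 mm above the cap origin. I'll lift straight up.

Call:
carry_out --pt "0 0 0 0 0 -0.015 0" --pt "0 0 0 0 0 -0.03 0" --pt "0 0 0 0 0 -0.04 0" --pt "0 0 0 0 0 -0.04 0" --pt "0 0 0 0 0 -0.025 0"

```text
time_s: 4.82
tool_pos: [0.4471, -0.216, 0.1837]
tcp_rot: [[0.995, 0.101, 0.003], [0.101, -0.995, -0.001], [0.003, 0.001, -1.0]]
ft_force: [0.9, -0.2, -0.2]
width: 0.158
grip_force: 25.0
```

Call:
carry_out --pt "0 0 0 0 -0.03 0 0" --pt "0 0 0 0 -0.04 0 0" --pt "0 0 0 0 -0.03 0 0" --pt "0 0 0 0 0 0 0" --pt "0 0 0 0 0 0 0"

```text
time_s: 5.45
tool_pos: [0.4364, -0.1172, 0.1813]
tcp_rot: [[0.995, 0.101, 0.001], [0.101, -0.995, -0.001], [0.001, 0.001, -1.0]]
ft_force: [-0.8, -1.2, -0.0]
width: 0.152
grip_force: 25.0
```

```bash
python3 - <<'E'
from h import *
import pickle
s=env.state(); c=env.calibration("wrist"); im=env.snapshot("wrist"); cv2.imwrite("pics/w3.png",im[:,:,::-1]); pickle.dump(c,open("w3.pkl","wb"))
print(s["time_s"],s["tool_pos"],s["tcp_rot"].round(4),s["joints"].round(3),s["ft_force"],s["width"]); print(proj(c,[.476,-.0125,.098]))
t=env.snapshot("top"); cv2.imwrite("pics/top2.png",t[:,:,::-1])
ct=env.calibration("top")
for z in(.093,.098): print(onplane(ct,310.1,234.4,z))
E
```

```text
5.45 [ 0.43644225 -0.11717681  0.18125625] [[ 9.949e-01  1.005e-01  8.000e-04]
 [ 1.005e-01 -9.949e-01 -7.000e-04]
 [ 7.000e-04  7.000e-04 -1.000e+00]] [ 0.391  0.177 -0.295  2.096  0.067  0.877 -1.413] [-0.79871671 -1.20051437 -0.00198478] 0.15238994134089762
[145.05524822 153.92019352]
[ 0.47619467 -0.01620393  0.093     ]
[ 0.47552727 -0.01598722  0.098     ]
```

View pics/w3.png

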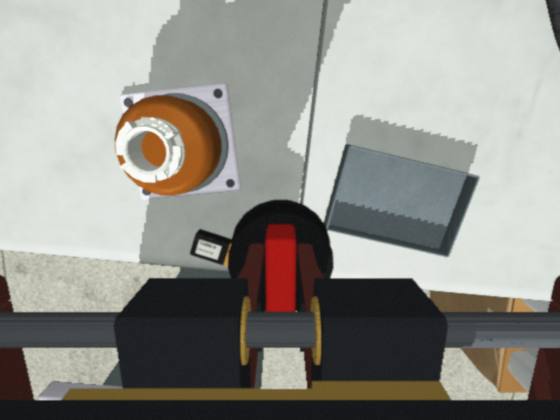

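The wrist view shows the cap held upright at (280,245) and the neck rim centred at about (148,150), with thread gaps visible. I'll enlarge the neck to fit the rim circle.

```bash
python3 - <<'E'
from h import *
im=cv2.imread("pics/w3.png")[:,:,::-1].copy()
a=im[105:195,105:200]; cv2.imwrite("pics/c2.png",cv2.resize(a,None,fx=6,fy=6,interpolation=cv2.INTER_NEAREST)[:,:,::-1])
E
```

```text
(no output)
```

View pics/c2.png

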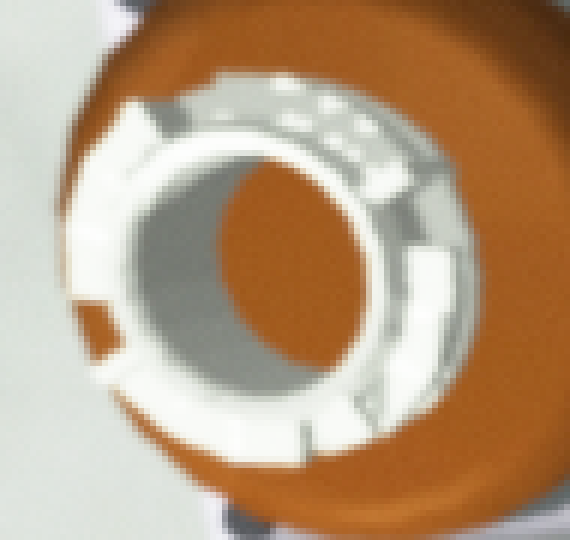

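The crop shows the hole at about (133–370, 155–397) in crop pixels, with ridge gaps at roughly the upper right, left and bottom. I'll fit the hole contour.

```bash
python3 - <<'E'
from h import *
import pickle
c=pickle.load(open("w3.pkl","rb")); im=cv2.imread("pics/w3.png")[:,:,::-1].copy()
def hole(im,u,v,th):
    m=(im.min(2)<th).astype(np.uint8); n,l=cv2.connectedComponents(m,connectivity=4); k=(l==l[v,u]).astype(np.uint8)
    return cv2.fitEllipse(cv2.convexHull(max(cv2.findContours(k,cv2.RETR_EXTERNAL,cv2.CHAIN_APPROX_NONE)[0],key=cv2.contourArea)))
for th in (190,205,215):
    e=hole(im,150,150,th); print(th,e,onplane(c,*e[0],.098))
T=cv2.imread("pics/top0.png")[:,:,::-1].copy(); ct=env.calibration("top")
for th in (130,160,180):
    e=hole(T,310,234,th); print(th,e,onplane(ct,*e[0],.098))
# neck in scene view: white/bright part outline
S=cv2.imread("pics/scene0.png")[:,:,::-1]; print(S[207,296:336].tolist())
# held cap check
k=((im.max(2)<50)|(red(im)>0)).astype(np.uint8); k[232:]=0
b=max(cv2.findContours(k[190:232,220:340],cv2.RETR_EXTERNAL,cv2.CHAIN_APPROX_NONE)[0],key=cv2.contourArea)+[220,190]
p=b[:,0,:]; p=p[(p[:,1]<230)&(p[:,0]>221)&(p[:,0]<338)]
s=env.state(); o=s["tool_pos"]
Q=np.array([onplane(c,u,v,o[2]-.0287+.026)[:2] for u,v in p]); A=np.c_[2*Q,np.ones(len(Q))]; x=np.linalg.lstsq(A,(Q**2).sum(1),rcond=None)[0]
print("cap centre",x[:2],"r",np.sqrt(x[2]+x[:2]@x[:2]),"tcp",o)
E
```

```text
190 ((146.38902282714844, 150.6070556640625), (38.14073181152344, 41.76822280883789), 130.85079956054688) [ 0.47847755 -0.01346834  0.098     ]
205 ((146.1102752685547, 150.75167846679688), (39.033756256103516, 42.41953659057617), 132.51576232910156) [ 0.47835373 -0.01326739  0.098     ]
215 ((146.01675415039062, 150.78182983398438), (39.89501190185547, 42.895450592041016), 130.5078887939453) [ 0.47832535 -0.01319999  0.098     ]
130 ((309.4586181640625, 233.87100219726562), (13.769872665405273, 15.026663780212402), 109.45323944091797) [ 0.47655703 -0.0147106   0.098     ]Traceback (most recent call last):
  File "<stdin>", line 11, in <module>
  File "<stdin>", line 6, in hole
cv2.error: OpenCV(4.12.0) /io/opencv/modules/imgproc/src/shapedescr.cpp:361: error: (-201:Incorrect size of input array) There should be at least 5 points to fit the ellipse in function 'fitEllipseNoDirect'
```

```bash
python3 - <<'E'
from h import *
import pickle
c=pickle.load(open("w3.pkl","rb")); im=cv2.imread("pics/w3.png")[:,:,::-1].copy()
for a,r in ((200,None),(210,None),(220,None)):
    row=im[a,215:350].max(1); q=np.where(row<50)[0]+215; print(a,q.min(),q.max())
pts=[]
for u in range(245,318,4):
    q=np.where(im[185:225,u].max(1)<50)[0]+185; pts.append((u,q.min()-.5))
for v in range(212,236,4):
    q=np.where(im[v,215:350].max(1)<50)[0]+215
    pts+=[(q.min()-.5,v),(q.max()+.5,v)]
print(pts)
o=np.array([0.43644,-0.11718,0.18126]); R=np.array([[.9949,.1005],[.1005,-.9949]])
Q=np.array([onplane(c,u,v,o[2]-.0287+.026)[:2] for u,v in pts]); A=np.c_[2*Q,np.ones(len(Q))]; x=np.linalg.lstsq(A,(Q**2).sum(1),rcond=None)[0]
print("cap centre",x[:2],"r",np.sqrt(x[2]+x[:2]@x[:2]),"in tool",R.T@(x[:2]-o[:2]))
d=np.linalg.norm(Q-x[:2],axis=1); print((d*1e3).round(1))
E
```

```text
200 275 275
210 250 309
220 241 319
[(245, np.float64(213.5)), (249, np.float64(210.5)), (253, np.float64(207.5)), (257, np.float64(205.5)), (261, np.float64(203.5)), (265, np.float64(202.5)), (269, np.float64(201.5)), (273, np.float64(200.5)), (277, np.float64(200.5)), (281, np.float64(200.5)), (285, np.float64(200.5)), (289, np.float64(200.5)), (293, np.float64(201.5)), (297, np.float64(202.5)), (301, np.float64(203.5)), (305, np.float64(206.5)), (309, np.float64(209.5)), (313, np.float64(212.5)), (317, np.float64(216.5)), (np.float64(247.5), 212), (np.float64(312.5), 212), (np.float64(243.5), 216), (np.float64(316.5), 216), (np.float64(240.5), 220), (np.float64(319.5), 220), (np.float64(237.5), 224), (np.float64(324.5), 224), (np.float64(235.5), 228), (np.float64(325.5), 228), (np.float64(234.5), 232), (np.float64(325.5), 232)]
cap centre [ 0.44443723 -0.11419795] r 0.025302087271232912 in tool [ 0.00825614 -0.00216312]
[25.6 25.4 25.5 25.3 25.4 25.2 25.2 25.3 25.1 25.  25.2 25.4 25.4 25.5
 25.7 25.3 25.1 25.1 25.1 25.3 25.2 25.3 25.1 25.2 25.  25.4 26.1 25.4
 25.6 25.1 24.9]
```

```bash
python3 - <<'E'
from h import *
import pickle
c=pickle.load(open("w3.pkl","rb")); im=cv2.imread("pics/w3.png")[:,:,::-1].copy()
W=c["world_to_cam"]; print("cam",-W[:3,:3].T@W[:3,3])
pts=[]
for u in range(245,318,4):
    q=np.where(im[185:225,u].max(1)<50)[0]+185; pts.append((u,q.min()-.5))
o=np.array([0.43644,-0.11718,0.18126]); R=np.array([[.9949,.1005],[.1005,-.9949]])
for h in (0,.003,.006):
    Q=np.array([onplane(c,u,v,o[2]-.0287+h)[:2] for u,v in pts]); A=np.c_[2*Q,np.ones(len(Q))]; x=np.linalg.lstsq(A,(Q**2).sum(1),rcond=None)[0]
    print(h,"cap centre",x[:2],"r",np.sqrt(x[2]+x[:2]@x[:2]),"in tool",R.T@(x[:2]-o[:2]))
E
```

```text
cam [ 0.50618547 -0.10802624  0.34341894]
0 cap centre [ 0.43449803 -0.11504148] r 0.02947021303536204 in tool [-0.00171715 -0.00232278]
0.003 cap centre [ 0.43562484 -0.11493122] r 0.029006987999599998 in tool [-0.000585   -0.00231924]
0.006 cap centre [ 0.43675165 -0.11482095] r 0.028543762963837788 in tool [ 0.00054715 -0.0023157 ]
```

Call:
carry_out --pt "0 0 0 0.015 -0.025 0 0" --pt "0 0 0 0.0232 -0.0425 0 0" --pt "0 0 0 0.015 -0.03 0 0" --pt "0 0 0 0 0 0.015 0" --pt "0 0 0 0 0 0.02 0"

```text
time_s: 6.18
tool_pos: [0.4795, -0.0153, 0.145]
tcp_rot: [[0.995, 0.1, 0.0], [0.1, -0.995, -0.001], [0.0, 0.001, -1.0]]
ft_force: [0.2, -0.5, -0.5]
width: 0.159
grip_force: 25.0
```

Call:
carry_out --pt "0 0 0 0 0 0 0" --pt "0 0 0 0 0 0 0"

```text
time_s: 6.42
tool_pos: [0.4795, -0.015, 0.1459]
tcp_rot: [[0.995, 0.099, -0.0], [0.099, -0.995, -0.0], [-0.0, 0.0, -1.0]]
ft_force: [-0.2, 0.9, 0.2]
width: 0.157
grip_force: 25.0
```

```bash
python3 - <<'E'
from h import *
import pickle
s=env.state(); print(s["time_s"],s["tool_pos"],s["tcp_rot"].round(4).tolist(),s["joints"].round(3),s["ft_force"],s["wrist_torque"])
P={}
for n in ("scene","top","wrist"):
    c=env.calibration(n); im=env.snapshot(n); cv2.imwrite(f"pics/{n}3.png",im[:,:,::-1]); P[n]=im
    print(n,proj(c,[.478,-.015,.098]))
a=cv2.resize(P["scene"][165:255,275:360],None,fx=4.5,fy=4.5); b=cv2.resize(P["top"][195:285,265:350],None,fx=4.5,fy=4.5)
cv2.imwrite("pics/c3.png",np.hstack([a,b])[:,:,::-1])
E
```

```text
6.425 [ 0.47947787 -0.01503708  0.14587266] [[0.995, 0.0994, -0.0001], [0.0994, -0.995, -0.0003], [-0.0001, 0.0003, -1.0]] [ 0.209  0.279 -0.357  2.067  0.133  0.817 -1.697] [-0.23670968  0.90894704  0.20051414] [ 0.04903555 -0.01472233  0.01015487]
scene [315.51343398 201.53965775]
top [309.61275497 233.14944105]
wrist [283.81446233 237.17218162]
```

View pics/c3.png

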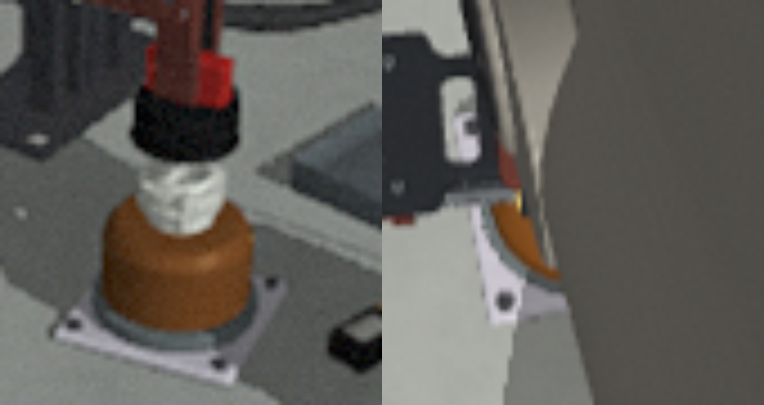

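The scene crop (left) shows the cap level just above the neck, with the cap centre at crop x≈186, the neck at about 182 and the jar at about 178. The arm blocks the top view. I'll compare these with the projected axis.

```bash
python3 - <<'E'
from h import *
im=cv2.imread("pics/scene3.png")[:,:,::-1].astype(int); c=env.calibration("scene")
for v in range(185,246,3):
    r=im[v]; x=np.arange(560); w=(x>285)&(x<345)
    k=np.where(w&(r.max(1)<48))[0]; wh=np.where(w&(r.min(1)>150)&(x>300)&(x<330))[0]; am=np.where(w&(r[:,0]>1.6*r[:,2])&(r[:,0]>60)&(r[:,1]>30))[0]
    f=lambda q:(q.min(),q.max(),(q.min()+q.max())/2) if len(q)>3 else None
    print(v,"blk",f(k),"wht",f(wh),"amb",f(am))
for p in ([.478,-.015],[.4795,-.015],[.478,-.013]):
    print(p,[proj(c,[*p,z]).round(2).tolist() for z in (.03,.06,.09,.098,.117,.143)])
E
```

```text
185 blk (np.int64(286), np.int64(308), np.float64(297.0)) wht None amb (np.int64(310), np.int64(325), np.float64(317.5))
188 blk (np.int64(286), np.int64(327), np.float64(306.5)) wht None amb None
191 blk (np.int64(293), np.int64(327), np.float64(310.0)) wht None amb None
194 blk (np.int64(286), np.int64(327), np.float64(306.5)) wht None amb None
197 blk (np.int64(305), np.int64(326), np.float64(315.5)) wht None amb None
200 blk (np.int64(311), np.int64(322), np.float64(316.5)) wht None amb None
203 blk None wht (np.int64(313), np.int64(324), np.float64(318.5)) amb None
206 blk None wht (np.int64(307), np.int64(324), np.float64(315.5)) amb None
209 blk None wht (np.int64(312), np.int64(323), np.float64(317.5)) amb None
212 blk None wht (np.int64(312), np.int64(322), np.float64(317.0)) amb (np.int64(300), np.int64(328), np.float64(314.0))
215 blk None wht (np.int64(315), np.int64(320), np.float64(317.5)) amb (np.int64(300), np.int64(330), np.float64(315.0))
218 blk None wht None amb (np.int64(299), np.int64(330), np.float64(314.5))
221 blk None wht None amb (np.int64(300), np.int64(33
[... 259 characters left out ...]
None wht None amb (np.int64(302), np.int64(328), np.float64(315.0))
236 blk None wht None amb (np.int64(305), np.int64(325), np.float64(315.0))
239 blk None wht None amb None
242 blk None wht (np.int64(301), np.int64(304), np.float64(302.5)) amb None
245 blk None wht (np.int64(308), np.int64(320), np.float64(314.0)) amb None
[0.478, -0.015] [[314.09, 224.7], [314.71, 214.68], [315.34, 204.35], [315.51, 201.54], [315.93, 194.78], [316.51, 185.32]]
[0.4795, -0.015] [[313.59, 224.51], [314.19, 214.48], [314.82, 204.16], [314.99, 201.35], [315.4, 194.59], [315.97, 185.13]]
[0.478, -0.013] [[313.67, 225.06], [314.28, 215.03], [314.91, 204.69], [315.08, 201.88], [315.49, 195.11], [316.07, 185.64]]
```

Call:
carry_out --pt "0 0 0 -0.0006 0.0006 0.008 0" --pt "0 0 0 0 0 0.008 0" --pt "0 0 0 0 0 0.004 0" --pt "0 0 0 0 0 0.002 0" --pt "0 0 0 0 0 0 0"

```text
time_s: 7.2
tool_pos: [0.4788, -0.0146, 0.1235]
tcp_rot: [[0.995, 0.101, -0.0], [0.101, -0.995, 0.0], [-0.0, -0.0, -1.0]]
ft_force: [0.1, 0.6, -0.6]
width: 0.149
grip_force: 25.0
```

Call:
carry_out --pt "0 0 0 0 0 0.001 0" --pt "0 0 0 0 0 0.001 0" --pt "0 0 0 0 0 0 0"

```text
time_s: 7.58
tool_pos: [0.4789, -0.0146, 0.1216]
tcp_rot: [[0.995, 0.101, 0.0], [0.101, -0.995, -0.0], [0.0, 0.0, -1.0]]
ft_force: [-1.3, 0.1, -0.1]
width: 0.16
grip_force: 25.0
```

Call:
carry_out --pt "0 0 0 0 0.0006 0.001 0" --pt "0 0 0 0 0 0.001 0" --pt "0 0 0 0 0 0 0"

```text
time_s: 7.95
tool_pos: [0.4789, -0.0152, 0.1196]
tcp_rot: [[0.995, 0.101, -0.0], [0.101, -0.995, 0.0], [-0.0, -0.0, -1.0]]
ft_force: [0.0, -0.5, -0.5]
width: 0.157
grip_force: 25.0
```

Call:
carry_out --pt "0 0 0 0 0 0.001 0" --pt "0 0 0 0 0 0.0005 0" --pt "0 0 0 0 0 0 0"

```text
time_s: 8.32
tool_pos: [0.4789, -0.0152, 0.1181]
tcp_rot: [[0.995, 0.101, -0.0], [0.101, -0.995, -0.0], [-0.0, -0.0, -1.0]]
ft_force: [0.0, -0.2, -0.0]
width: 0.158
grip_force: 25.0
```

Call:
carry_out --pt "0 0 0 0 0 0.0005 0" --pt "0 0 0 0 0 0.0005 0" --pt "0 0 0 0 0 0 0"

```text
time_s: 8.7
tool_pos: [0.479, -0.0152, 0.1173]
tcp_rot: [[0.995, 0.101, 0.0], [0.101, -0.995, -0.0], [0.0, 0.0, -1.0]]
ft_force: [-0.6, 0.3, 1.9]
width: 0.161
grip_force: 25.0
```

Call:
carry_out --pt "0 0 0 0 0 0.0005 0" --pt "0 0 0 0 0 0 0"

```text
time_s: 8.95
tool_pos: [0.4791, -0.0153, 0.1171]
tcp_rot: [[0.995, 0.101, 0.0], [0.101, -0.995, -0.0], [0.0, 0.0, -1.0]]
ft_force: [-2.6, -0.7, 6.4]
width: 0.159
grip_force: 25.0
```

Contact at the ridges at 6 N, so the cap is seated and riding on them. The crop of the neck suggests a gap about 25° anticlockwise. I'll turn backward in small steps.

Call:
carry_out --pt "0 0 -4 0 0 0 0" --pt "0 0 -4 0 0 0 0" --pt "0 0 -4 0 0 0 0"

```text
time_s: 9.32
tool_pos: [0.4799, -0.0151, 0.1172]
tcp_rot: [[0.951, 0.308, 0.002], [0.308, -0.951, 0.0], [0.002, 0.0, -1.0]]
ft_force: [0.8, -0.2, 3.1]
width: 0.158
grip_force: 25.0
```

```bash
cat > st.py <<'E'
from plant import env
s=env.state(); R=s["tcp_rot"]; import numpy as np
print(s["time_s"],s["tool_pos"].round(5),"yaw",np.degrees(np.arctan2(R[1,0],R[0,0])).round(2),"F",s["ft_force"].round(1),"M",s["wrist_torque"].round(3),"j7",s["joints"][6].round(3))
E
python3 st.py
```

```text
9.325 [ 0.47985 -0.01509  0.11719] yaw 17.93 F [ 0.8 -0.2  3.1] M [-0.043 -0.148 -0.033] j7 -1.527
```

Call:
carry_out --pt "0 0 -3 0 0 0.0002 0" --pt "0 0 -3 0 0 0 0" --pt "0 0 0 0 0 0 0"

```text
time_s: 9.7
tool_pos: [0.479, -0.0152, 0.1164]
tcp_rot: [[0.915, 0.403, 0.0], [0.403, -0.915, 0.0], [0.0, -0.0, -1.0]]
ft_force: [-0.1, 0.1, -0.8]
width: 0.158
grip_force: 25.0
```

```bash
python3 st.py
```

```text
9.7 [ 0.47897 -0.01522  0.11636] yaw 23.77 F [-0.1  0.1 -0.8] M [ 0.005 -0.048  0.02 ] j7 -1.435
```

The pressure is gone, so the lugs are at the gap. I'll lower gently.

Call:
carry_out --pt "0 0 -1.5 0 0 0.0003 0" --pt "0 0 0 0 0 0.0007 0" --pt "0 0 0 0 0 0.0007 0" --pt "0 0 0 0 0 0 0"

```text
time_s: 10.2
tool_pos: [0.4791, -0.0151, 0.1148]
tcp_rot: [[0.904, 0.427, 0.0], [0.427, -0.904, 0.0], [0.0, 0.0, -1.0]]
ft_force: [0.1, 0.6, -0.4]
width: 0.159
grip_force: 25.0
```

```bash
python3 st.py
```

```text
10.2 [ 0.47909 -0.01514  0.11475] yaw 25.29 F [ 0.1  0.6 -0.4] M [ 0.15  -0.298 -0.021] j7 -1.413
```

Call:
carry_out --pt "0 0 0 0 0 0.001 0" --pt "0 0 0 0 0 0.001 0" --pt "0 0 0 0 0 0.001 0" --pt "0 0 0 0 0 0.001 0" --pt "0 0 0 0 0 0 0"

```text
time_s: 10.82
tool_pos: [0.479, -0.0152, 0.1107]
tcp_rot: [[0.904, 0.427, 0.0], [0.427, -0.904, 0.0], [0.0, -0.0, -1.0]]
ft_force: [2.2, 0.6, -0.4]
width: 0.155
grip_force: 25.0
```

Call:
carry_out --pt "0 0 0 0 0 0.0007 0" --pt "0 0 0 0 0 0.0007 0" --pt "0 0 0 0 0 0.0007 0" --pt "0 0 0 0 0 0 0"

```text
time_s: 11.32
tool_pos: [0.479, -0.0152, 0.1086]
tcp_rot: [[0.904, 0.427, 0.0], [0.427, -0.904, 0.0], [0.0, -0.0, -1.0]]
ft_force: [1.7, 1.7, -0.7]
width: 0.159
grip_force: 25.0
```

```bash
python3 st.py
```

```text
11.325 [ 0.479   -0.01521  0.10861] yaw 25.3 F [ 1.7  1.7 -0.7] M [ 0.243 -0.453 -0.026] j7 -1.419
```

Call:
carry_out --pt "0 0 0 0 0 0.0005 0" --pt "0 0 0 0 0 0.0004 0" --pt "0 0 0 0 0 0.0003 0" --pt "0 0 0 0 0 0 0"

```text
time_s: 11.82
tool_pos: [0.4791, -0.0152, 0.1079]
tcp_rot: [[0.904, 0.427, 0.0], [0.427, -0.904, -0.0], [0.0, 0.0, -1.0]]
ft_force: [0.4, 1.2, 6.5]
width: 0.158
grip_force: 25.0
```

```bash
python3 st.py
```

```text
11.825 [ 0.4791  -0.01524  0.10794] yaw 25.3 F [0.4 1.2 6.5] M [ 0.281  0.074 -0.048] j7 -1.42
```

The cap dropped to the thread starts at about −18 mm and rests there at 6.5 N. Next I'll screw it forward, following the pitch.

Call:
carry_out --pt "0 0 3 0 0 0.0002 0" --pt "0 0 3 0 0 0.0002 0" --pt "0 0 3 0 0 0.0002 0" --pt "0 0 0 0 0 0 0"

```text
time_s: 12.32
tool_pos: [0.4793, -0.0155, 0.1078]
tcp_rot: [[0.96, 0.28, 0.001], [0.28, -0.96, -0.001], [0.0, 0.001, -1.0]]
ft_force: [-2.0, -0.6, 11.3]
width: 0.161
grip_force: 25.0
```

```bash
python3 st.py
```

```text
12.325 [ 0.47925 -0.01555  0.10778] yaw 16.26 F [-2.  -0.6 11.3] M [0.022 0.324 0.003] j7 -1.562
```

Call:
carry_out --pt "0 0 3 0 0 0 0" --pt "0 0 3 0 0 0 0" --pt "0 0 3 0 0 0.0001 0" --pt "0 0 0 0 0 0 0"

```text
time_s: 12.82
tool_pos: [0.479, -0.0155, 0.1074]
tcp_rot: [[0.992, 0.126, 0.0], [0.126, -0.992, -0.001], [-0.0, 0.001, -1.0]]
ft_force: [-0.3, 0.3, 8.5]
width: 0.157
grip_force: 25.0
```

```bash
python3 st.py
```

```text
12.825 [ 0.47896 -0.01553  0.10738] yaw 7.26 F [-0.3  0.3  8.5] M [ 0.109  0.314 -0.05 ] j7 -1.703
```

Call:
carry_out --pt "0 0 3 0 0 0.0001 0" --pt "0 0 3 0 0 0.0002 0" --pt "0 0 3 0 0 0.0002 0" --pt "0 0 3 0 0 0.0002 0" --pt "0 0 0 0 0 0 0"

```text
time_s: 13.45
tool_pos: [0.4788, -0.0156, 0.1065]
tcp_rot: [[0.997, -0.083, -0.0], [-0.083, -0.997, -0.001], [-0.0, 0.001, -1.0]]
ft_force: [-0.9, -0.9, 7.6]
width: 0.155
grip_force: 25.0
```

```bash
python3 st.py
```

```text
13.45 [ 0.47876 -0.01561  0.1065 ] yaw -4.75 F [-0.9 -0.9  7.6] M [0.14  0.311 0.007] j7 -1.892
```

Call:
carry_out --pt "0 0 3 0 0 0.0002 0" --pt "0 0 3 0 0 0.0002 0" --pt "0 0 3 0 0 0.0002 0" --pt "0 0 3 0 0 0.0002 0" --pt "0 0 0 0 0 0 0"

```text
time_s: 14.08
tool_pos: [0.4786, -0.0155, 0.1056]
tcp_rot: [[0.958, -0.288, -0.001], [-0.288, -0.958, -0.001], [-0.001, 0.001, -1.0]]
ft_force: [-0.8, -0.8, 6.7]
width: 0.161
grip_force: 25.0
```

```bash
python3 st.py
```

```text
14.075 [ 0.47856 -0.01554  0.10558] yaw -16.74 F [-0.8 -0.8  6.7] M [ 0.186  0.284 -0.024] j7 -2.081
```

Call:
carry_out --pt "0 0 3 0 0 0.0002 0" --pt "0 0 3 0 0 0.0002 0" --pt "0 0 3 0 0 0.0003 0" --pt "0 0 3 0 0 0.0002 0" --pt "0 0 0 0 0 0 0"

```text
time_s: 14.7
tool_pos: [0.4785, -0.0155, 0.1046]
tcp_rot: [[0.877, -0.481, -0.001], [-0.481, -0.877, -0.001], [-0.0, 0.001, -1.0]]
ft_force: [-0.3, 0.5, 6.1]
width: 0.158
grip_force: 25.0
```

```bash
python3 st.py
```

```text
14.7 [ 0.47848 -0.0155   0.10464] yaw -28.74 F [-0.3  0.5  6.1] M [0.18  0.238 0.004] j7 -2.27
```

Turned 54° so far, now at about −21.2 mm. The home stop is near, so I'll take smaller steps.

Call:
carry_out --pt "0 0 2 0 0 0.0002 0" --pt "0 0 2 0 0 0.0001 0" --pt "0 0 2 0 0 0.0001 0" --pt "0 0 0 0 0 0 0"

```text
time_s: 15.2
tool_pos: [0.4783, -0.0155, 0.1042]
tcp_rot: [[0.822, -0.57, -0.001], [-0.57, -0.822, -0.0], [-0.001, 0.001, -1.0]]
ft_force: [-0.3, 1.0, 6.7]
width: 0.154
grip_force: 25.0
```

```bash
python3 st.py
```

```text
15.2 [ 0.47835 -0.01548  0.10416] yaw -34.73 F [-0.3  1.   6.7] M [0.28  0.204 0.011] j7 -2.364
```

Call:
carry_out --pt "0 0 2 0 0 0.0001 0" --pt "0 0 2 0 0 0.0001 0" --pt "0 0 0 0 0 0 0"

```text
time_s: 15.58
tool_pos: [0.4786, -0.0155, 0.104]
tcp_rot: [[0.78, -0.626, -0.001], [-0.626, -0.78, -0.0], [-0.0, 0.001, -1.0]]
ft_force: [-0.2, 0.1, 4.9]
width: 0.154
grip_force: 25.0
```

```bash
python3 st.py
```

```text
15.575 [ 0.47858 -0.01545  0.104  ] yaw -38.72 F [-0.2  0.1  4.9] M [0.179 0.152 0.039] j7 -2.427
```

Call:
carry_out --pt "0 0 2 0 0 0.0001 0" --pt "0 0 1 0 0 0 0" --pt "0 0 0 0 0 0 0"

```text
time_s: 15.95
tool_pos: [0.4788, -0.0155, 0.104]
tcp_rot: [[0.747, -0.665, -0.0], [-0.665, -0.747, -0.001], [0.0, 0.001, -1.0]]
ft_force: [-0.5, 0.8, 6.1]
width: 0.154
grip_force: 25.0
```

```bash
python3 st.py
```

```text
15.95 [ 0.47884 -0.01553  0.10397] yaw -41.69 F [-0.5  0.8  6.1] M [0.141 0.05  0.097] j7 -2.474
```

Call:
carry_out --pt "0 0 1.5 0 0 0 0" --pt "0 0 1.5 0 0 0 0" --pt "0 0 0 0 0 0 0"

```text
time_s: 16.32
tool_pos: [0.4791, -0.0156, 0.104]
tcp_rot: [[0.711, -0.703, 0.0], [-0.703, -0.711, -0.001], [0.001, 0.0, -1.0]]
ft_force: [-0.2, -1.2, 5.8]
width: 0.161
grip_force: 25.3
```

```bash
python3 st.py
```

```text
16.325 [ 0.47908 -0.01556  0.10399] yaw -44.66 F [-0.2 -1.2  5.8] M [-0.118 -0.008  0.613] j7 -2.521
```

The torque rose sharply to 0.6 N m with no further sinking, so the cap is home and tight. I'll relieve the torque and release.

Call:
carry_out --pt "0 0 -1.5 0 0 -0.0003 0" --pt "0 0 0 0 0 0 0.5" --pt "0 0 0 0 0 0 0.7" --pt "0 0 0 0 0 0 0.7" --pt "0 0 0 0 0 0 0.7"

```text
time_s: 16.95
tool_pos: [0.4787, -0.0153, 0.1038]
tcp_rot: [[0.729, -0.685, -0.0], [-0.685, -0.729, -0.0], [-0.0, 0.0, -1.0]]
ft_force: [-0.2, -0.3, -0.2]
width: 0.574
grip_force: 0.0
```

Call:
carry_out --pt "0 0 0 0 0 0 0.7" --pt "0 0 0 0 0 -0.02 0.7" --pt "0 0 0 0 0 -0.05 0.7" --pt "0 0 0 0 0 -0.05 0.7" --pt "0 0 0 0 0 0 0.7"

```text
time_s: 17.58
tool_pos: [0.4815, -0.0151, 0.2277]
tcp_rot: [[0.729, -0.685, 0.008], [-0.685, -0.729, 0.0], [0.006, -0.006, -1.0]]
ft_force: [-0.1, -0.4, -0.4]
width: 0.699
grip_force: 0.0
```

```bash
python3 st.py; python3 - <<'E'
from h import *
S=env.snapshot("scene"); W=env.snapshot("wrist")
cv2.imwrite("pics/c4.png",np.hstack([cv2.resize(S[150:270,250:390],(490,420)),cv2.resize(W,(300,420))])[:,:,::-1])
E
```

```text
17.575 [ 0.48149 -0.01508  0.22772] yaw -43.22 F [-0.1 -0.4 -0.4] M [ 0.05  -0.003 -0.068] j7 -2.455
```

View pics/c4.png

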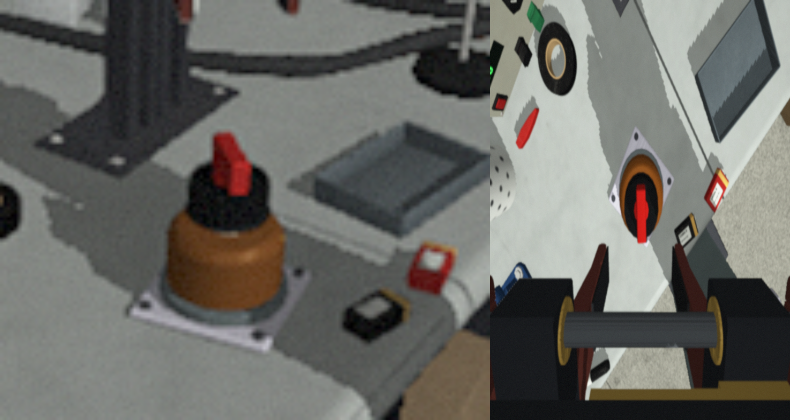

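The cap sits level and low on the neck (crop at about (228,190)). The batteries, tape and clip look undisturbed and the gripper is clear, so I'm handing in.

```bash
python3 -c "
from plant import env
print(env.hand_in())"
```

```text
the job is handed in; nothing more can be done
None
```

The cap was set on the neck, turned back into the thread starts and screwed down about 4 mm to its stop (final torque about 0.6 N m, above the 0.2–0.4 given for a stop but under the 0.8 overload), then released and handed in at about 17.7 s; the hand-in returned no verdict.

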